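# Fill up the tin of turning blanks

## Task

The round tin by the lathe keeps turning blanks standing in a honeycomb, one in the middle and six around it, but two places in the ring are empty. Stand the two long blanks that are as thin as those in the tin upright in the two empty places, one in each, down on the tin's floor, and let go of them. The thick blank and the spare short one are not needed: leave them standing on the bench.

Things in the scene. Friction and masses are not known exactly. Their poses are not given: they have to be found in the camera images.
- long_a_mid (a point): Light wood rod, 32 mm diameter, 120 mm long, about 0.07 kg, standing loose and upright on the bench. This point is its centre, 60 mm above its foot; z runs along the rod. Grasp it from above across its diameter, 20 to 35 mm above this point: lower, its top would meet the palm; there the fingers stay above the short blanks when it stands in the tin.
- long_b_mid (a point): The other such rod, identical, its centre likewise. With them on the bench, in random order, at least 90 mm apart centre to centre, stand two bystanders: a thick rod (50 mm diameter, 110 mm tall) and a spare short blank (32 mm diameter, 50 mm tall). All stand at least 40 mm clear of the tin.
- place_1 (a point): One empty place in the round steel tin: a point on its inner floor, 6 mm above the bench, at the middle of the gap; z is up. The tin is fixed to the bench: 140 mm outside diameter, 4 mm wall, rim 55 mm above the bench. A gap leaves about 9 mm of play every way round a 32 mm rod.
- place_2 (a point): The other empty place, likewise, 82 mm from the first across the tin's centre. In the tin stand five loose short blanks (32 mm diameter, 50 mm tall, tops 56 mm above the bench): one at the centre, four in the ring, 41 mm from the centre.
Not all that is in view belongs to the job. What is shaped like the part that bears long_a_mid but purple or yellow is not meant. Leave any black look-alike of the part that bears long_b_mid alone.

How it is judged:
At the end, for the whole second after the job is handed in: One long blank stands in each of the two empty places, either way round: axis within 20 mm of the middle of the place, foot within 10 mm of the tin's floor, upright within 10 degrees, at rest; the thick and the spare short blank stay standing, within 50 mm of where they were (((horizontal distance between long_a_mid and place_1 below 0.02 m and z of long_a_mid in the frame of place_1 between 0.05 and 0.07 m and horizontal distance between long_b_mid and place_2 below 0.02 m and z of long_b_mid in the frame of place_2 between 0.05 and 0.07 m) or (horizontal distance between long_a_mid and place_2 below 0.02 m and z of long_a_mid in the frame of place_2 between 0.05 and 0.07 m and horizontal distance between long_b_mid and place_1 below 0.02 m and z of long_b_mid in the frame of place_1 between 0.05 and 0.07 m)) and angle between each of long_a_mid, long_b_mid's own z axis and vertical below 0.18 rad and linear speed of each of long_a, long_b below 0.02 m/s); the robot touches nothing.
It fails at once if the thick blank or the spare short one is knocked over or moved more than 50 mm (angle between any of thick, spare's own z axis and vertical above 0.35 rad or distance of any of thick, spare from where it was at the start of the episode above 0.05 m).
It also fails if it takes over 61 s, if anything falls off the work surface, if the arm or the gripper's body presses on something with over 40 N, if the wrist force passes 120 N, or if a joint passes its speed limit or range.

## Robot

A 6-joint arm with a two-finger parallel gripper is mounted at the origin on the work surface. World frame = base frame: x ahead of the robot, y to its left, z up, the work surface at z = 0. Lengths are in m, angles in rad, forces in N, time in s.
With the tool pointing down it reaches from about 0.325 to 0.775 m from the base axis. Payload 5.5 kg.
Tool frame: the origin (TCP) lies between the finger pads; the fingertips stand 8 mm ahead of it and the grasp point (between the pads) lies 11 mm behind it (tcp_to_tips is the distance from the TCP to the fingertips, in m); z points along the fingers, y is the line along which they close (so a half turn about z gives the same grasp; the last joint's range is limited). The gripper opens to 88 mm and grips with 3 to 60 N. Pads are 20 mm wide; open, the fingers measure 115 mm over their backs; the gripper's body (75 mm by 178 mm) begins 61 mm behind the grasp point.
Start: joints at [1.13, 0.091, 1.231, -0, 1.82, -0.057], TCP at [0.225, 0.556, 0.231] pointing down, gripper open.
Joint ranges: [-2.87, 2.87], [-0.86, 2.18], [0.17, 2.46], [-1.51, 4.65], [0.06, 2.69], [-2.65, 2.65]. Speed limits (rad/s): [2.57, 2.57, 3.01, 3.14, 3.14, 3.14].

## Interface

Orientations are given as a unit quaternion [w, x, y, z].
In Python, from bench import * gives the robot as it stands. Calls block until the motion is done:
- move_to(position, orientation): joint-space move of the TCP to a pose.
- move_l(position, speed=0.15, orientation=None): straight line of the TCP; orientation=None keeps the orientation; speed is the mean speed in m/s.
- movej(angles): joint-space move.
- gripper_open() and close(): open the fingers fully, or close them until they stop; the grip force is fixed at half the most.
- hold(seconds).
- inverse_kinematics(position, orientation): joint angles nearest the present ones, or None.
- state(): the state.
- get_image(name): name is "scene" or "side" or "wrist"; returns a dict with "frame" (480x640x3 uint8, blue, green, red), "depth" (480x640 float32, m along the optical axis (not along the pixel's ray), 0 where there is no reading), "camera_matrix" (3x3 intrinsics, pixels), "k1" (the pictures are not rectified: a ray, as slopes to the right and down, at radius r is drawn at 1 + k1 r^2 times it, then the intrinsics apply), "view" (4x4, takes a point from world to camera coordinates). Camera axes: x right, y up, looking along -z (the intrinsics and any distortion apply to the point x, -y, -z); pixel columns grow to the right and rows downward; lengths in m; the calibration is good to about 2 mm. A picture is of the moment at which its call begins.
A pose or a line that the arm cannot do raises IKError and nothing moves.
- job_done(): hands the job in; it is judged then, once.
The state is a dict: "time": time; "joint_pos": joint angles; "dq": joint speeds; "joint_torque": joint torques, N m; "ee_pos": TCP position; "ee_rot": TCP orientation; "ft_force": force on the tool from outside, world axes, zero at the start; "moment": the same for the moment, N m; "finger_gap": finger opening in m; "finger_force": force on a finger pad.
Only numpy, scipy, OpenCV 4.12 (cv2) and the standard library are available. Lean on these libraries where they do the work, as an engineer would, in place of code of your own. Each camera call takes 0.05 s, during which the arm holds its last target. There are 200 camera calls.

## Working session

There is one attempt and no reset: what is moved stays moved. The work goes in short steps, each a Python script; the robot and the scene stay as the last script left them, time stands still between calls to the robot, and variables do not carry over. Pictures are saved under pics/ and viewed, at most 10 in all, crops included, and the job is handed in when it is done.

```bash
mkdir -p pics
python3 - <<'E'
from bench import *
import cv2,pickle,numpy as np
d={n:get_image(n) for n in("scene","side")}
pickle.dump(d,open('d.pkl','wb'))
cv2.imwrite('pics/a.png',d['scene']['frame']);cv2.imwrite('pics/b.png',d['side']['frame'])
for n in d:print(n,d[n]['camera_matrix'],d[n]['k1'],np.linalg.inv(d[n]['view']).round(3),(d[n]['depth']>0).mean())
print(state())
E
```

```text
scene [[497.45843276   0.         322.11321695]
 [  0.         497.45843276 237.80460485]
 [  0.           0.           1.        ]] -0.0474376026283002 [[ 0.356 -0.544  0.76   1.165]
 [ 0.934  0.223 -0.279 -0.157]
 [-0.017  0.809  0.587  0.506]
 [ 0.     0.     0.     1.   ]] 0.996025390625
side [[529.04074631   0.         316.34357883]
 [  0.         529.04074631 240.40734285]
 [  0.           0.           1.        ]] 0.029660326621141625 [[ 0.845  0.287 -0.452  0.181]
 [-0.534  0.482 -0.694 -0.514]
 [ 0.019  0.828  0.56   0.548]
 [ 0.     0.     0.     1.   ]] 0.9960091145833333
{'time': 0.1, 'joint_pos': array([ 1.13031212e+00,  9.17777746e-02,  1.23172010e+00, -9.22975822e-06,
        1.81979085e+00, -5.67188628e-02]), 'dq': array([-0.00098701, -0.0015753 , -0.00396899, -0.00016031, -0.00113131,
       -0.00103235]), 'joint_torque': array([ 3.57872603e-03, -4.47863138e+01, -4.07564878e+01,  7.02207768e-02,
        2.85320490e-02, -1.05483216e-04]), 'ee_pos': array([0.22456225, 0.55613553, 0.22964902]), 'ee_rot': array([-2.04322281e-04,  1.90708394e-01,  9.81646367e-01, -8.23066311e-04]), 'ft_force': array([ 0.02309535, -0.30588736, -0.05534865]), 'moment': array([-0.05497457, -0.01778921, -0.03100949]), 'finger_force': 0.0, 'finger_gap': 0.08777950826425059}
```

View pics/a.png

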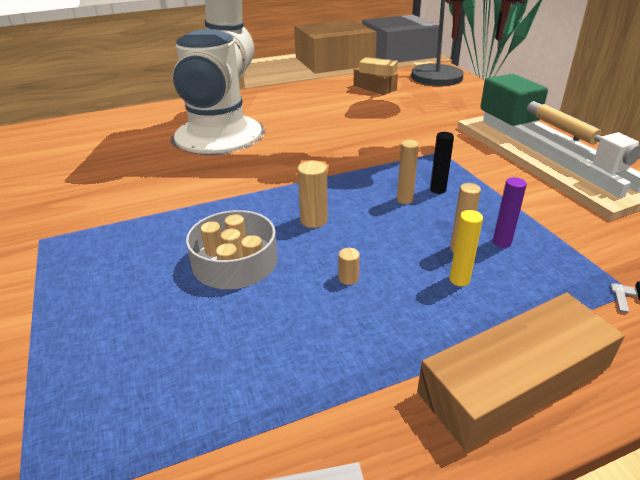

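View pics/b.png

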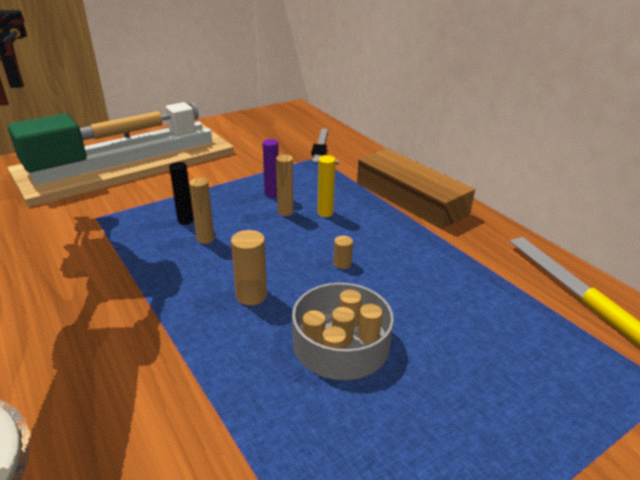

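The scene view shows the long rods with tops at about (409,145) and (469,190), next to black, yellow and purple look-alikes. The thick rod is at (313,170), the spare at (349,256) and the tin at (232,248). The side view shows the same long rods at (201,183) and (285,158), and the tin at (342,325). Next I'll use depth to locate the tops.

```bash
cat > h.py <<'E'
import cv2,numpy as np
def cloud(im):
    K=im['camera_matrix'];k=im['k1'];h,w=im['depth'].shape
    u,v=np.meshgrid(np.arange(w),np.arange(h))
    p=cv2.undistortPoints(np.stack([u,v],-1).reshape(-1,1,2).astype(float),K,np.array([k,0,0,0.])).reshape(h,w,2)
    d=im['depth'];P=np.stack([p[...,0]*d,-p[...,1]*d,-d,np.ones_like(d)],-1)
    return (P@np.linalg.inv(im['view']).T)[...,:3]
def tops(im,z0,z1,amin=12):
    P=cloud(im);hsv=cv2.cvtColor(im['frame'],cv2.COLOR_BGR2HSV)
    wood=(hsv[...,0]<28)&(hsv[...,1]>50)&(hsv[...,2]>60)
    m=wood&(P[...,2]>z0)&(P[...,2]<z1)&(im['depth']>0)
    n,l,s,c=cv2.connectedComponentsWithStats(m.astype(np.uint8),connectivity=4)
    out=[]
    for i in range(1,n):
        if s[i,4]>=amin:
            q=P[l==i]; (x,y),r=cv2.minEnclosingCircle(q[:,:2].astype(np.float32))
            out.append((c[i].round(),s[i,4],q.mean(0).round(4),np.round([x,y,r],4)))
    return out
E
python3 - <<'E'
import pickle,numpy as np,cv2
from h import *
d=pickle.load(open('d.pkl','rb'))
for n,im in d.items():
    print(n)
    for a,b in((.116,.126),(.105,.115),(.052,.061),(.046,.053)):
        print(a)
        for t in tops(im,a,b):
            if .2<t[2][0]<.9 and t[3][2]<.05: print(*t)
    P=cloud(im);h=cv2.cvtColor(im['frame'],cv2.COLOR_BGR2HSV)
    hint={'scene':(232,248),'side':(342,325)}[n]
    m=np.zeros(P.shape[:2],bool);m[hint[1]-60:hint[1]+60,hint[0]-60:hint[0]+60]=1
    m&=(h[...,1]<60)&(abs(P[...,2]-.055)<.003)
    q=P[m][:,:2];x,y=q.T
    for _ in range(3):
        a=np.linalg.lstsq(np.c_[2*x,2*y,np.ones_like(x)],x*x+y*y,rcond=None)[0]
        r=np.hypot(x-a[0],y-a[1]);k=abs(r-.068)<.006
        if k.sum()>20:x,y=x[k],y[k]
    print('tin',a[:2],np.sqrt(a[2]+a[0]**2+a[1]**2),len(x))
E
```

```text
scene
0.116
[409. 144.] 113 [0.4557 0.2732 0.1183] [0.4543 0.2746 0.0166]
[470. 189.] 175 [0.6287 0.2826 0.1184] [0.6285 0.2825 0.0166]
[470. 220.] 51 [0.7009 0.2331 0.1174] [0.6936 0.2398 0.0159]
0.105
[408. 151.] 91 [0.4628 0.2679 0.11  ] [0.456  0.2718 0.0158]
[312. 168.] 365 [0.4568 0.0876 0.1092] [0.4532 0.0899 0.0261]
[468. 196.] 109 [0.6354 0.2762 0.1101] [0.6292 0.2818 0.0154]
[469. 225.] 138 [0.7019 0.2327 0.11  ] [0.6949 0.2387 0.0157]
0.052
[406. 177.] 66 [0.4627 0.2684 0.0566] [0.4578 0.2719 0.0142]
[313. 199.] 127 [0.4707 0.0819 0.0566] [0.4587 0.0858 0.0246]
[234. 220.] 182 [ 0.4795 -0.0583  0.0553] [ 0.4768 -0.0581  0.0168]
[456. 223.] 22 [0.6271 0.2689 0.0563] [0.6261 0.2694 0.0066]
[210. 227.] 196 [ 0.486  -0.099   0.0554] [ 0.4841 -0.0984  0.0162]
[230. 235.] 203 [ 0.5185 -0.0732  0.0554] [ 0.5165 -0.073   0.0166]
[251. 242.] 218 [ 0.5492 -0.047   0.0554] [ 0.5464 -0.0462  0.0171]
[226. 250.] 231 [ 0.5553 -0.0876  0.0553] [ 0.5532 -0.0868  0.0163]
[464. 255.] 109 [0.7023 0.2325 0.0566] [0.6962 0.2378 0.0158]
0.046
[406. 180.] 57 [0.4633 0.2694 0.0495] [0.4595 0.2719
[... 2348 characters left out ...]
148]
[326. 195.] 44 [0.6827 0.2289 0.0494] [0.6866 0.2351 0.0148]
[459. 200.] 81 [0.8902 0.0803 0.0495] [0.8913 0.0813 0.0423]
[203. 220.] 58 [0.4457 0.2615 0.0496] [0.447  0.2666 0.0143]
[343. 241.] 168 [0.621  0.0795 0.0492] [0.6222 0.0804 0.0172]
[250. 279.] 109 [0.4412 0.0686 0.0497] [0.4442 0.0758 0.0222]
[350. 304.] 75 [ 0.5372 -0.0583  0.0497] [ 0.5405 -0.0531  0.0146]
[370. 319.] 86 [ 0.5424 -0.0981  0.0498] [ 0.5478 -0.0923  0.0149]
[343. 323.] 93 [ 0.5065 -0.084   0.0495] [ 0.5116 -0.0773  0.0154]
[314. 327.] 88 [ 0.4684 -0.0701  0.0495] [ 0.4732 -0.0631  0.0153]
[334. 344.] 90 [ 0.4739 -0.1108  0.0496] [ 0.4776 -0.1056  0.0147]
tin [ 0.51247128 -0.07443389] 0.06764132435667679 841
```

```bash
cat >> h.py <<'E'
def quat(th):
    f=(th+np.pi/2)/2
    return [0,np.cos(f),np.sin(f),0]
def best(p,th):
    "down-quaternion closing along th (mod pi) with the smaller last joint"
    from bench import inverse_kinematics
    c=[]
    for t in(th,th+np.pi):
        q=inverse_kinematics(p,quat(t))
        if q is not None:c.append((abs(q[5]),quat(t),q))
    return min(c,key=lambda e:e[0])[1:]
E
python3 - <<'E'
import pickle
from h import *
from bench import *
d=pickle.load(open('d.pkl','rb'))
# look-alikes' tops
for n,im in d.items():
    P=cloud(im)
    for k,(u,v) in {'scene':{'black':(444,138),'purple':(514,184)},'side':{'black':(179,167),'purple':(270,143)}}[n].items():print(n,k,P[v,u].round(3))
for n,xy in dict(A=(.452,.273),B=(.626,.2815),P1=(.5077,-.0329),P2=(.5213,-.1137)).items():
    for th in np.radians([9.5,60,120,155]):
        for z in (.077,.25):
            try: print(n,np.degrees(th).round(),z,best([*xy,z],th)[1].round(2))
            except ValueError: print(n,th,z,None)
p=[.50,.255,.30];q,_=best(p,np.pi*.9);move_to(p,q)
im=get_image('wrist');pickle.dump(im,open('w.pkl','wb'));cv2.imwrite('pics/w.png',im['frame'])
for t in tops(im,.112,.128):print(*t)
print(state()['time'])
E
```

```text
scene black [0.457 0.344 0.119]
scene purple [0.645 0.352 0.12 ]
side black [0.44  0.343 0.119]
side purple [0.632 0.356 0.119]
A 10.0 0.077 [ 0.48 -0.08  1.67 -0.    1.55  0.31]
A 10.0 0.25 [ 0.48 -0.1   1.38 -0.    1.85  0.31]
A 60.0 0.077 [ 0.48 -0.08  1.67 -0.    1.55 -0.57]
A 60.0 0.25 [ 0.48 -0.1   1.38 -0.    1.85 -0.57]
A 120.0 0.077 [ 0.48 -0.08  1.67 -0.    1.55  1.53]
A 120.0 0.25 [ 0.48 -0.1   1.38 -0.    1.85  1.53]
A 155.0 0.077 [ 0.48 -0.08  1.67 -0.    1.55  0.92]
A 155.0 0.25 [ 0.48 -0.1   1.38 -0.    1.85  0.92]
B 10.0 0.077 [ 0.37  0.34  1.21 -0.    1.58  0.21]
B 10.0 0.25 [ 0.37  0.34  0.91 -0.    1.89  0.21]
B 60.0 0.077 [ 0.37  0.34  1.21 -0.    1.58 -0.67]
B 60.0 0.25 [ 0.37  0.34  0.91 -0.    1.89 -0.67]
B 120.0 0.077 [ 0.37  0.34  1.21 -0.    1.58  1.42]
B 120.0 0.25 [ 0.37  0.34  0.91 -0.    1.89  1.42]
B 155.0 0.077 [ 0.37  0.34  1.21 -0.    1.58  0.81]
B 155.0 0.25 [ 0.37  0.34  0.91 -0.    1.89  0.81]
P1 10.0 0.077 [-0.13 -0.13  1.72 -0.    1.55 -0.3 ]
P1 10.0 0.25 [-0.13 -0.15  1.43 -0.    1.86 -0.3 ]
P1 60.0 0.077 [-0.13 -0.13  1.72 -0.    1.55 -1.18]
P
[... 168 characters left out ...]
7 [-0.13 -0.13  1.72 -0.    1.55  0.3 ]
P1 155.0 0.25 [-0.13 -0.15  1.43 -0.    1.86  0.3 ]
P2 10.0 0.077 [-0.28 -0.06  1.66 -0.    1.55 -0.44]
P2 10.0 0.25 [-0.28 -0.08  1.37 -0.    1.85 -0.44]
P2 60.0 0.077 [-0.28 -0.06  1.66 -0.    1.55 -1.33]
P2 60.0 0.25 [-0.28 -0.08  1.37 -0.    1.85 -1.33]
P2 120.0 0.077 [-0.28 -0.06  1.66 -0.    1.55  0.77]
P2 120.0 0.25 [-0.28 -0.08  1.37 -0.    1.85  0.77]
P2 155.0 0.077 [-0.28 -0.06  1.66 -0.    1.55  0.16]
P2 155.0 0.25 [-0.28 -0.08  1.37 -0.    1.85  0.16]
[435. 145.] 867 [0.6234 0.2839 0.1193] [0.6241 0.2834 0.0155]
[509. 172.] 389 [0.6886 0.2366 0.1184] [0.6917 0.2402 0.0162]
[270. 207.] 736 [0.4523 0.2747 0.1192] [0.4516 0.274  0.0156]
1.6833
```

View pics/w.png

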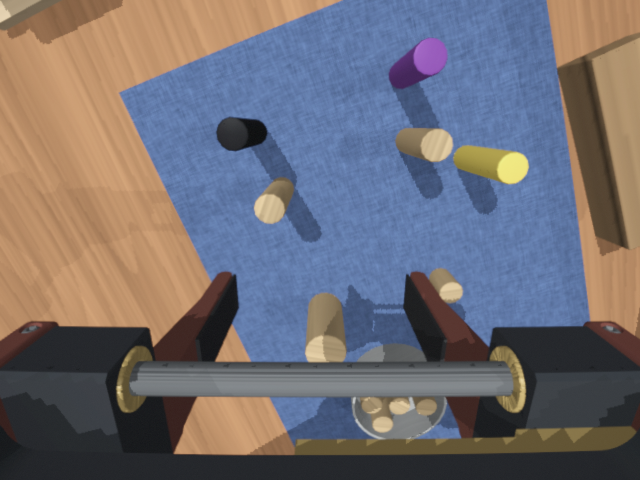

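The wrist view agrees: rod A at (270,207) is at (0.452, 0.274) and rod B at (435,145) is at (0.624, 0.283). Black, purple and yellow stand nearby, so I'll pick closing directions that miss them. First rod now.

```bash
cat >> h.py <<'E'
def pick(xy,th):
    from bench import move_to,move_l,close,hold,state
    q,_=best([*xy,.25],th);move_to([*xy,.25],q)
    move_l([*xy,.15],.2);move_l([*xy,.077],.08);close();hold(.2)
    print('grip',state()['finger_gap'],state()['finger_force'])
    move_l([*xy,.25],.15)
def carry(xy,th):
    from bench import move_to,move_l,state
    q,_=best([*xy,.25],th);move_to([*xy,.25],q);move_l([*xy,.16],.15)
    f0=state()['ft_force']
    for z in(.145,.13,.115,.10,.09):
        move_l([*xy,z],.06);s=state();f=s['ft_force']-f0;print(z,f.round(1),s['finger_gap'].round(4))
        if np.linalg.norm(f)>8:print('contact');return False
    return True
E
python3 - <<'E'
from h import *
from bench import *
pick((.452,.274),np.radians(5))
print(carry((.5213,-.1137),np.radians(9.5)))
for n in('scene','side'):
    cv2.imwrite(f'pics/{n}1.png',get_image(n)['frame'])
a,b=cv2.imread('pics/scene1.png'),cv2.imread('pics/side1.png')
cv2.imwrite('pics/c1.png',np.hstack([a[120:420,100:450],b[150:450,180:530]]))
print(state()['time'])
E
```

```text
grip 0.03168112737402577 29.998861849308014Traceback (most recent call last):
  File "<stdin>", line 4, in <module>
  File "h.py", line 41, in carry
    move_l([*xy,z],.06);s=state();f=s['ft_force']-f0;print(z,f.round(1),s['finger_gap'].round(4))
                                                                        ^^^^^^^^^^^^^^^^^^^^^
AttributeError: 'float' object has no attribute 'round'
```

```bash
sed -i "s/s\['finger_gap'\].round(4)/round(s['finger_gap'],4)/" h.py
cat >> h.py <<'E'
def snap(k):
    from bench import get_image
    a,b=get_image('scene')['frame'],get_image('side')['frame']
    cv2.imwrite(f'pics/c{k}.png',np.hstack([a[120:420,100:450],b[150:450,180:530]]))
E
python3 - <<'E'
from h import *
from bench import *
snap(1)
f0=state()['ft_force'];print(f0,state()['finger_gap'],state()['ee_pos'],state()['time'])
E
```

```text
[-0.11234488  0.65198423 -0.45571929] 0.03165702457889394 [ 0.52135944 -0.11375852  0.14517686] 8.925
```

View pics/c1.png

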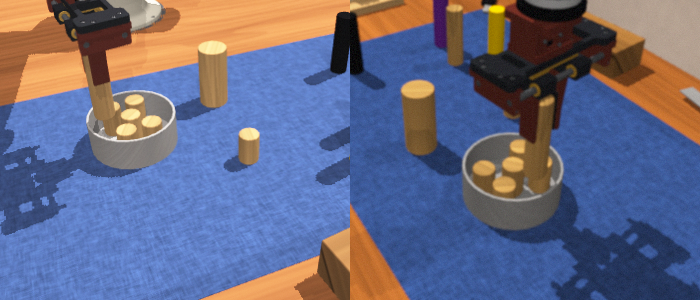

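The left half (scene) shows the rod over the tin's left gap at about (105,115). The right half (side) shows it at (537,185), just above the gap. It's aligned, so I'll descend.

Run:
```python
from h import *
from bench import *
xy=(.5213,-.1137);f0=state()['ft_force'];ok=True
for z in(.13,.115,.10,.09,.085):
    move_l([*xy,z],.06);s=state();f=s['ft_force']-f0;print(z,f.round(1),round(s['finger_gap'],4),s['ee_pos'].round(4))
    if np.linalg.norm(f)>8:ok=False;break
if ok:
    gripper_open();hold(.2);move_l([*xy,.25],.15);hold(.1)
    for n in('scene','side'):
        print(n)
        for t in tops(get_image(n),.119,.133)+tops(get_image(n),.052,.061):
            if .4<t[2][0]<.65 and t[2][1]<0: print(*t)
snap(2);print(state()['time'])
```

```text
0.13 [-0.2 -1.   0.6] 0.0315 [ 0.5209 -0.1136  0.1292]
0.115 [-0.6 -0.9 -1. ] 0.0316 [ 0.521  -0.1136  0.1143]
0.1 [ 0.2 -0.3 -1.3] 0.0317 [ 0.5209 -0.1136  0.0993]
0.09 [ 0.2 -0.1 -0.3] 0.0315 [ 0.5209 -0.1136  0.0893]
0.085 [-1.1 -0.8  0. ] 0.0315 [ 0.5211 -0.1136  0.0846]
scene
[199. 205.] 258 [ 0.5262 -0.1124  0.1248] [ 0.5229 -0.1134  0.0169]
[234. 220.] 185 [ 0.4797 -0.0583  0.0553] [ 0.4788 -0.0568  0.0173]
[217. 226.] 46 [ 0.4871 -0.0887  0.0554] [ 0.4857 -0.0905  0.0129]
[230. 235.] 208 [ 0.5185 -0.0733  0.0553] [ 0.5161 -0.0725  0.0166]
[251. 241.] 216 [ 0.549  -0.0468  0.0554] [ 0.5476 -0.0465  0.0169]
[207. 245.] 103 [ 0.5334 -0.1131  0.0564] [ 0.5234 -0.1121  0.0161]
[226. 250.] 231 [ 0.5554 -0.0877  0.0554] [ 0.5531 -0.0876  0.0161]
side
[367. 291.] 384 [ 0.5171 -0.1163  0.1249] [ 0.5194 -0.1136  0.0169]
[348. 297.] 188 [ 0.5396 -0.0479  0.0555] [ 0.541  -0.0472  0.0166]
[343. 315.] 292 [ 0.5113 -0.0764  0.0554] [ 0.5119 -0.0756  0.016 ]
[379. 313.] 38 [ 0.558  -0.0986  0.0553] [ 0.5583 -0.0962  0.011 ]
[314. 319.] 302 [ 0.4736 -0.0621  0.0554] [ 0.4739 -0.0603  0.0165]
[334. 335.] 340 [ 0.4795 -0.1023  0.0554] [ 0.4817 -0.1013  0.0167]
[363. 335.] 123 [ 0.5117 -0.1221  0.0563] [ 0.5176 -0.1153  0.016 ]
13.525
```

View pics/c2.png

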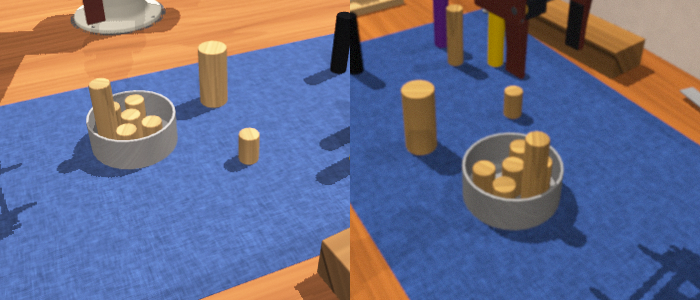

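The first rod stands upright in the gap, seen at (102,110) in the left half and (537,165) in the right. Its top is at (0.521, -0.1135) and z 0.125. The short blanks haven't moved. Second rod next.

Run:
```python
from h import *
from bench import *
pick((.625,.2825),np.radians(22))
xy=(.5077,-.0329)
ok=carry(xy,np.radians(9.5));print(ok)
if ok:
    move_l([*xy,.085],.06);gripper_open();hold(.2);move_l([*xy,.25],.15);move_to([.42,.2,.32],best([.42,.2,.32],.1)[0]);hold(.3)
    for n in('scene','side'):
        print(n)
        for t in tops(get_image(n),.119,.133)+tops(get_image(n),.105,.1135)+tops(get_image(n),.046,.053):
            if .4<t[2][0]<.65 and t[2][1]<.12: print(*t)
snap(3);print(state()['time'])
```

```text
grip 0.03184251433244212 29.99628245830536
0.145 [0.  0.1 0.4] 0.0315
0.13 [-0.5 -0.5 -0.7] 0.032
0.115 [-0.6  0.3 -0.1] 0.0321
0.1 [-0.6 -0.1  0.6] 0.0316
0.09 [-0.6 -0.8 -0.2] 0.032
True
scene
[251. 189.] 230 [ 0.5124 -0.0312  0.1247] [ 0.5094 -0.0303  0.0162]
[199. 205.] 258 [ 0.5261 -0.1125  0.1248] [ 0.5236 -0.113   0.017 ]
[312. 168.] 368 [0.4569 0.0875 0.1092] [0.4538 0.0899 0.0263]
[252. 201.] 94 [ 0.5198 -0.0334  0.1091] [ 0.512  -0.0317  0.0149]
[201. 216.] 103 [ 0.5336 -0.113   0.1093] [ 0.5245 -0.1124  0.0156]
[313. 203.] 97 [0.4714 0.0829 0.0497] [0.4607 0.086  0.0229]
[235. 226.] 65 [ 0.4888 -0.0593  0.0497] [ 0.4833 -0.0585  0.017 ]
[256. 232.] 70 [ 0.5192 -0.0321  0.0497] [ 0.5099 -0.0307  0.0157]
[218. 231.] 21 [ 0.4936 -0.0882  0.0495] [ 0.4915 -0.0872  0.0075]
[231. 241.] 67 [ 0.5273 -0.0741  0.0498] [ 0.5209 -0.074   0.0151]
[208. 249.] 80 [ 0.5338 -0.1125  0.0493] [ 0.5249 -0.1119  0.0157]
[252. 248.] 85 [ 0.5584 -0.0492  0.0496] [ 0.55   -0.0467  0.0157]
[349. 254.] 222 [0.6278 0.082  0.0493] [0.6266 0.0822 0.0157]
[228. 256.] 78 [ 0.5645 -0.0878  0.0495] [ 0.55
[... 259 characters left out ...]
1095] [ 0.502  -0.0371  0.0146]
[366. 304.] 122 [ 0.5119 -0.123   0.1092] [ 0.5166 -0.1175  0.0148]
[343. 241.] 173 [0.6206 0.0792 0.0494] [0.6227 0.0802 0.017 ]
[250. 279.] 109 [0.4412 0.0686 0.0494] [0.4465 0.0789 0.023 ]
[347. 304.] 51 [ 0.5329 -0.0558  0.0498] [ 0.5342 -0.0533  0.0107]
[322. 307.] 86 [ 0.499  -0.0421  0.0497] [ 0.503  -0.0358  0.0153]
[379. 319.] 15 [ 0.5537 -0.1038  0.0495] [ 0.5545 -0.1031  0.005 ]
[342. 323.] 81 [ 0.5047 -0.0837  0.0496] [ 0.5082 -0.0797  0.0144]
[314. 327.] 80 [ 0.4688 -0.0703  0.0497] [ 0.4729 -0.0636  0.0154]
[362. 338.] 89 [ 0.5118 -0.122   0.0492] [ 0.5182 -0.1161  0.0158]
[334. 344.] 90 [ 0.4736 -0.1107  0.0494] [ 0.4766 -0.1074  0.0149]
27.4833
```

View pics/c3.png

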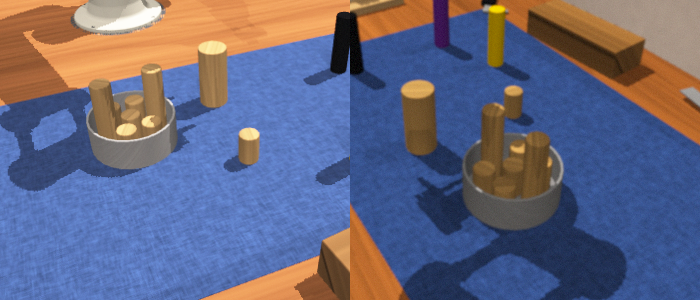

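Both long rods stand upright in their gaps, at (102,105) and (152,90) in the left half. The thick rod and the spare haven't moved, and the arm is clear.

```bash
python3 -c "
from bench import *
print(job_done())"
```

```text
the job is handed in; nothing more can be done
None
```

Both long blanks are standing upright in the tin's two empty places and released, the thick and spare blanks were left where they stood, and the job was handed in after about 27.5 s of the 61 s allowed; no verdict came back.

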